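# Put a new sharps bin into service

### The arm

A 7-joint arm with a two-finger parallel gripper is mounted at the origin on the work surface. World frame = base frame: x ahead of the robot, y to its left, z up, the work surface at z = 0. Lengths are in m, angles in rad, forces in N, time in s.
With the tool pointing down it reaches from about 0.4 to 0.9 m from the base axis. Payload 5.5 kg.
Tool frame: the origin (TCP) lies at the very end of the fingers, on their centre line; the grasp point (between the pads) lies 19 mm behind it; x points along the fingers, y is the direction in which the jaws open and shut, and the axes are right-handed (so a half turn about x gives the same grasp; the last joint's range is limited). The gripper opens to 85 mm and grips with 20 to 120 N. Pads are 22 mm wide; open, the fingers measure 114 mm over their backs; the gripper's body (76 mm by 85 mm) begins 54 mm behind the grasp point. The pads swing forward as they close: fully open they stand 13 mm farther back than shut.
Start: joints at [-0.997, 0.501, -0.427, 1.55, 0.221, 1.138, -0.21], TCP at [0.199, 0.619, 0.231] pointing down, gripper open.
Joint ranges: [-2.88, 2.88], [-0.31, 2.03], [-1.54, 1.56], [0.2, 2.42], [-1.41, 4.55], [0.19, 2.02], [-2.57, 2.57]. Speed limits (rad/s): [2.57, 2.57, 3.14, 3.14, 3.14, 3.14, 3.14].

### API

Orientations are given as a rotation vector (axis times angle).
In Python, from workcell import r, optics, spot_in, landmark_of gives the robot as it stands.
- The arm moves only by the shell command python3 -m pendant 'ROWS' [OPENING] [FORCE]. ROWS is JSON, one flat list of numbers, 6 for each row, row after row: the shift along the world's x, y, z in units of 30 mm (1.0 is 30 mm), then the turn, a rotation vector about the world's x, y, z in units of 5 degrees (1.0 is 5 degrees). A call has 1 to 12 rows; each row shifts and turns the commanded pose from where the row before left it; what a row does not reach is not made up. A row lasts 1/10 s, in which the tool goes at most 50 mm and 8.59 degrees, less where a joint would pass 70% of its speed; a pose out of reach is approached as far as the arm can. A call is refused whole if a number of a shift passes 1 or a number of a turn 1, either way. A call with a gripper value outside its range is refused whole. OPENING is the opening, from 0 (shut) to 1 (fully open), set as the call begins (- or left out, the last holds). The fingers move at their own pace and stop on an object; FORCE is the grip in N (left out, the last holds). Time passes only in rows, so rows that do not move let the fingers close. It gives the time, the measured TCP pose, the force and the opening at its end, in the units of the state.
- r.get_obs(): the state, without advancing time (a new reading comes with each control period).
- optics.get_image(name): name is "scene" or "top"; returns a dict with "frame" (420x560x3 uint8, blue, green, red), "fx", "fy", "cx", "cy" (pixels), "k1" (the pictures are not rectified: a ray, as slopes to the right and down, at radius r is drawn at 1 + k1 r^2 times it, then the intrinsics apply), "R" (3x3) and "t" (3): a world point X has camera coordinates R X + t. Camera axes: x right, y down, z forward; pixel columns grow to the right and rows downward; lengths in m; the calibration is good to about 2 mm. A picture is of the moment at which its call begins. There is no depth.
- r.sign_off(): hands the job in, once; it reports no verdict.
Trained networks look in a picture, given as the dict that the camera call returned (one of the last four; its "shot" number tells which), for a name from the list of things; names that differ only in an ending like _2 or _b are one class to them, and where a whole thing is asked for, a point or a joint stands for the part that bears it (a point fixed in the world has none). Each returns a list of dicts, best first, with "confidence" (0 to 1); they miss things now and then, are a little off and sometimes report something else, mostly with a low value. They report only what shows in the picture. A call takes as long as a camera call. They do not tell look-alikes from the thing itself.
- spot_in(picture, label): "centre" ([x, y, z] in m, in world coordinates, good to about 4 mm: the middle of the surface that is visible of it).
- landmark_of(picture, label): "centre" ([x, y, z] in m, in world coordinates, good to about 4 mm: a listed point, or the origin of a listed thing).
The state is a dict: "t": time; "qpos": joint angles; "qd": joint speeds; "joint_torque": joint torques, N m; "ee_pos": TCP position; "tcp_rot": TCP orientation; "force": force on the tool from outside, world axes, zero at the start; "wrist_torque": the same for the moment, N m; "opening": finger opening in m.
Only numpy, scipy, OpenCV 4.12 (cv2) and the standard library are available. Lean on these libraries where they do the work, as an engineer would, in place of code of your own. Each camera call takes 0.05 s, during which the arm holds its last target.

### The job

Get the new sharps bin ready for use: set the loose lid on the tub that stands in the bench bracket, thumb tab towards the robot, and press it down until both of its ends have clicked in under the tub's hooks. Then press the lid's thumb tab down and round until the flap has tipped right up and stays leaning well back past upright, the mouth open. Leave everything else on the desk where it stands.

Things in the scene. Friction and masses are not known exactly. Their poses are not given: they have to be found in the camera images.
- tub: The tub of the sharps bin, yellow plastic, standing on a soft foam pad in a steel bracket screwed to the desk. The pad gives up to 8 mm under about 10 N of pressing, and springs back. Origin on the desk under the tub's middle; x across the tub, away from the robot; y along it; z up. Rim 120 (x) by 160 (y) mm, 130 mm above the origin. Bracket 136 by 200 mm, its walls 50 mm high.
- tub_rim (a point): Middle of the tub's mouth at rim height, 130 mm above the desk while the tub is not pressed down; axes as tub. With the lid home (plate resting on the rim), lid_grip stands 30 mm above this point and in line with it, axes alike. Pressing must go on down past that unpressed height, as the pad gives way first.
- hook_left (a joint): Bending of the snap hook at the tub's +y end, rad: 0 at rest, about 0.08 while the lid's edge forces it outward, below 0.03 again once the lid's end has clicked in under it. It takes about 6 to 10 N down on that end of the lid; the lid's end meets the hook's slope about 14 mm before it is home.
- hook_right (a joint): The same for the hook at the tub's -y end.
- hook_left_nose (a point): Inner lower edge of the +y hook's nose. The hook is an upright yellow strip 26 mm wide (x) outside the tub's end, reaching 148 mm above the desk; the nose at its top slopes inward and down to this edge, 80 mm from the tub's middle, its flat underside 135.5 mm above the desk. It overlaps the lid's end by 4 mm.
- hook_right_nose (a point): The same on the hook at the tub's -y end.
- lid_grip (a point): Loose red lid, about 140 to 210 g with its flap: middle of its turret, 48 mm above the lid's lowest edge. x from the thumb tab's side towards the flap's free end, y along the lid, z up. The turret is a box 86 (x) by 56 (y) mm, from 22 to 62 mm above the lowest edge: grip it across y, 56 mm wide.
- lid_end_left (a point): Middle of the top edge of the lid's +y end, 84 mm from the lid's middle. The plate is 131 (x) by 168 (y) by 4 mm, top 22 mm above the lid's lowest edge; strips 56 mm long between turret and ends are free to press on. It stands 4 mm above the rim when this end is home, over 10 mm when not clicked in.
- lid_end_right (a point): The same at the lid's -y end. Along the lid's two long sides run skirts, 18 mm deep under the plate, that go down outside the tub's rim with 2.5 mm play on each side.
- flap (a joint): Angle of the flap over the turret's mouth, rad: 0 shut, 1.57 upright, 1.92 at its stop, leaning back over the tab's side. A stiff hinge (0.04 N m) holds it where it is left. The flap is a red plate 86 mm long from the hinge towards the lid's +x, 54 wide, 4 thick.
- flap_hinge (a point): The flap's hinge axis (along the lid's y) at mid-width: on the turret's top edge at its -x side, 43 mm from the turret's middle and 16 mm above lid_grip. Its axes turn with the flap: x from the hinge along the flap to its free end, z up when shut.
- thumb_tab: The thumb tab, one piece with the flap (origin and axes of flap_hinge): a plate 38 mm wide, 4 thick, reaching 35 mm beyond the hinge. With the flap shut it points to the lid's -x and 35 degrees upward. Pressing its upper ribbed face swings it down and in towards the turret's wall; at 1.92 rad it points steeply down, 8 mm over the plate.
- tab_press (a point): Middle of the tab's ribbed upper face, 24 mm from the hinge axis; axes as flap_hinge. As the flap comes up and leans over the tab's side it would strike a tool standing upright there: lean the tool 30 to 45 degrees back towards the lid's -x, its tip pointing down and towards +x, and follow the tab round the hinge.
- dish: Bystander: blue kidney dish, 230 mm long, 50 high; origin under its middle.
- tape_in_dish: Bystander: white tape roll lying in the dish, 54 mm wide, 25 high.
- tape_roll: Bystander: tape roll lying on the desk between the places of tub and lid, 60 mm wide, 25 high.
- spray_bottle: Bystander: white spray bottle, 42 mm wide, 164 high; origin under it.
- wash_bottle: Bystander: small clear bottle, 44 mm wide, 105 high; origin under it.
- swab_jar: Bystander: glass jar with steel lid, 80 mm wide, 111 high; origin under it.
- gauze_box: Bystander: white carton 90 by 110 by 60 mm; origin under it.
- steel_canister: Bystander: steel canister, 84 mm wide, 128 high; origin under it.
Not all that is in view belongs to the job. Of the things shaped like the part that bears lid_grip, the red one is meant.

How it is judged:
By the outcome, as a careful person would: the job done as asked, in the order asked, and still so for the second after the job is handed in, with the robot touching nothing.
It also fails if it takes over 58 s, if anything falls off the work surface, if the arm or the gripper's body presses on something with over 40 N, if the wrist force passes 120 N, or if a joint passes its speed limit or range.

## Working session

There is one attempt and no reset: what is moved stays moved. The work goes in short steps, Python scripts to look and compute and a shell command to move; the robot and the scene stay as the last step left them, time stands still between calls to the robot, and variables do not carry over. Pictures are saved under pics/ and viewed, and the job is handed in when it is done.

```bash
ls; mkdir -p pics; python3 - <<'E'
from workcell import r, optics, spot_in, landmark_of
import cv2,numpy as np
o=r.get_obs()
print({k:np.round(v,3).tolist() for k,v in o.items()})
for n in ("scene","top"):
    p=optics.get_image(n); cv2.imwrite(f"pics/{n}0.png",p["frame"])
    print(n,p["fx"],p["cx"],p["cy"],p["k1"],np.round(p["R"],3).tolist(),np.round(p["t"],3).tolist())
    for l in ["tub","tub_rim","hook_left_nose","hook_right_nose","lid_grip","lid_end_left","lid_end_right","flap_hinge","tab_press","thumb_tab","dish","tape_roll","spray_bottle","wash_bottle","swab_jar","gauze_box","steel_canister"]:
        print(l,[(np.round(d["centre"],3).tolist(),round(d["confidence"],2)) for d in landmark_of(p,l)])
E
```

```text
pics
{'t': 0.0, 'qpos': [-0.997, 0.502, -0.427, 1.551, 0.221, 1.138, -0.21], 'qd': [-0.002, -0.001, -0.001, -0.0, 0.001, -0.0, -0.001], 'joint_torque': [0.001, -56.952, -5.816, -28.095, 0.011, 0.012, 0.0], 'ee_pos': [0.199, 0.618, 0.23], 'tcp_rot': [0.242, 1.557, -0.245], 'force': [0.235, -0.4, -0.047], 'wrist_torque': [-0.032, -0.036, -0.033], 'opening': 0.085}
scene 475.2786992026097 278.4596203454502 212.38404595357574 -0.15525144557796813 [[-0.669, 0.743, -0.008], [0.505, 0.447, -0.738], [-0.545, -0.498, -0.675]] [0.362, -0.175, 1.667]
tub [([0.558, 0.2, 0.002], 0.6)]
tub_rim [([0.564, 0.199, 0.13], 0.68)]
hook_left_nose [([0.568, 0.278, 0.136], 0.64), ([0.506, -0.148, 0.02], 0.4)]
hook_right_nose [([0.555, 0.12, 0.134], 0.62)]
lid_grip [([0.543, -0.224, 0.048], 0.96), ([0.293, 0.215, 0.05], 0.82), ([0.294, -0.278, 0.046], 0.58)]
lid_end_left [([0.26, -0.195, 0.019], 0.87), ([0.504, -0.149, 0.021], 0.86), ([0.232, 0.159, 0.026], 0.56)]
lid_end_right [([0.357, 0.272, 0.024], 0.9), ([0.333, -0.346, 0.022], 0.67), ([0.582, -0.296, 0.02], 0.58), ([0.708, -0.275, -0.004], 0.38)]
flap_
[... 1634 characters left out ...]
 -0.342, 0.021], 0.7), ([0.501, -0.241, 0.065], 0.66)]
flap_hinge [([0.326, 0.179, 0.067], 0.61)]
tab_press [([0.242, -0.299, 0.082], 0.75), ([0.334, 0.167, 0.078], 0.62), ([0.491, -0.254, 0.079], 0.47)]
thumb_tab [([0.258, -0.289, 0.064], 0.59), ([0.325, 0.182, 0.064], 0.48), ([0.582, -0.295, 0.021], 0.47), ([0.501, -0.245, 0.063], 0.45), ([0.539, -0.225, 0.044], 0.28)]
dish [([0.797, 0.023, 0.0], 0.78)]
tape_roll [([0.586, 0.001, 0.001], 0.49)]
spray_bottle [([0.734, 0.291, 0.0], 0.77)]
wash_bottle [([0.374, -0.001, 0.003], 0.77)]
swab_jar [([0.704, -0.275, -0.002], 0.79)]
gauze_box [([0.552, 0.47, 0.0], 0.9), ([0.538, -0.228, 0.045], 0.71)]
steel_canister [([0.506, -0.474, -0.002], 0.84)]
```

View pics/scene0.png

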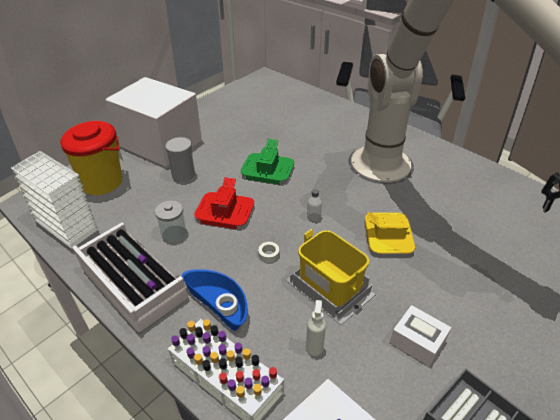

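View pics/top0.png

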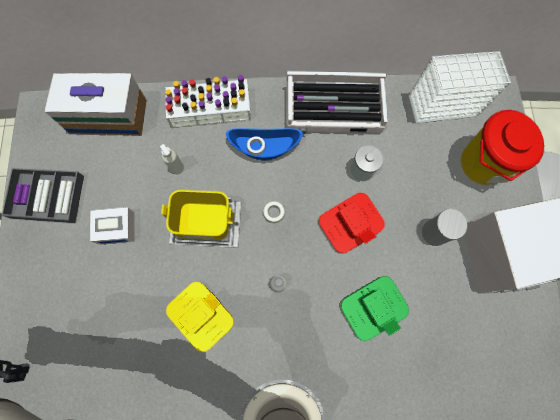

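Candidates for the lid (bearing lid_grip) are red at scene (225,205) / top (352,222), green at scene (268,165) / top (375,308), and yellow at scene (390,233) / top (199,316). The description says red, which is at about (0.541, -0.225). I'll crop that one and fit the poses more tightly.

```bash
cat > h.py <<'E'
from workcell import r, optics, spot_in, landmark_of
import cv2,numpy as np
from scipy.spatial.transform import Rotation as Ro
from scipy.optimize import least_squares
LID={"lid_grip":(0,0,0),"lid_end_left":(0,.084,-.026),"lid_end_right":(0,-.084,-.026),"flap_hinge":(-.043,0,.016),"tab_press":None}
LID["tab_press"]=(-.043-.024*np.cos(np.radians(35))+.002*np.sin(np.radians(35))*-1*-1,0,.016+.024*np.sin(np.radians(35))+.002)
TUB={"tub_rim":(0,0,0),"hook_left_nose":(0,.080,.0055),"hook_right_nose":(0,-.080,.0055),"tub":(0,0,-.13)}
def meas(model,guess,pics,names=None,thr=.025):
    """guess x,y,z,yaw ; returns fit, yaw only"""
    g=np.array(guess,float); P=[];M=[]
    for p in pics:
        for l,m in model.items():
            if names and l not in names: continue
            pr=Ro.from_euler('z',g[3]).apply(m)+g[:3]
            c=[d for d in landmark_of(p,l) if np.linalg.norm(np.array(d["centre"])-pr)<thr]
            if c:
                c=min(c,key=lambda d:np.linalg.norm(np.array(d["centre"])-pr)); P.append(c["centre"]);M.append(m)
    P=np.array(P);M=np.array(M)
    f=lambda v:(Ro.from_euler('z',v[3]).apply(M)+v[:3]-P).ravel()
    s=least_squares(f,g,loss='soft_l1',f_scale=.003)
    return s.x,len(P),np.sqrt(np.mean(f(s.x)**2))
def proj(p,X):
    c=np.asarray(p["R"])@np.asarray(X)+np.asarray(p["t"]); a=c[:2]/c[2]; a=a*(1+p["k1"]*(a@a))
    return p["fx"]*a[0]+p["cx"],p["fy"]*a[1]+p["cy"]
def toolR(down_tilt_yaw):  # tool y along yaw dir, x down, tilt
    pass
def st():
    o=r.get_obs(); R=Ro.from_rotvec(o["tcp_rot"]).as_matrix()
    print("t %.2f"%o["t"],"pos",np.round(o["ee_pos"],4),"F",np.round(o["force"],1),"T",np.round(o["wrist_torque"],2),"open %.4f"%o["opening"],"toolx",np.round(R[:,0],3),"tooly",np.round(R[:,1],3)); return o
def need(pos,R=None):
    o=r.get_obs(); print("shift units",np.round((np.array(pos)-o["ee_pos"])/.03,2), end=' ')
    if R is not None: print("turn units",np.round(np.degrees((Ro.from_matrix(R)*Ro.from_rotvec(o["tcp_rot"]).inv()).as_rotvec())/5,2),end='')
    print()
def frame(x,y):
    x=np.array(x,float);x/=np.linalg.norm(x);y=np.array(y,float);y-=x*(x@y);y/=np.linalg.norm(y);return np.stack([x,y,np.cross(x,y)],1)
def crop(p,X,s,k,name,marks=()):
    u,v=map(int,proj(p,X)); f=p["frame"].copy()
    h=s; u=min(max(u,h),560-h); v=min(max(v,h),420-h)
    c=cv2.resize(f[v-h:v+h,u-h:u+h],None,fx=k,fy=k,interpolation=cv2.INTER_CUBIC)
    for m in marks:
        a,b=proj(p,m); cv2.circle(c,(int((a-u+h+.5)*k),int((b-v+h+.5)*k)),3,(255,255,0),1)
    return c
E
python3 - <<'E'
from h import *
pics=[optics.get_image(n) for n in ("scene","top","scene","top")]
l,n,e=meas(LID,[.541,-.225,.048,.496],pics); print("lid",np.round(l,4),np.degrees(l[3]),n,e)
t,n,e=meas(TUB,[.562,.2,.13,-.085],pics); print("tub",np.round(t,4),np.degrees(t[3]),n,e)
cs=[]
for p in pics[:2]:
    for v,m in((l,LID),(t,TUB)):
        cs.append(crop(p,v[:3],50,4,"",[Ro.from_euler('z',v[3]).apply(q)+v[:3] for q in m.values()]))
cv2.imwrite("pics/crop1.png",cv2.resize(np.vstack([np.hstack(cs[:2]),np.hstack(cs[2:])]),(600,600)))
y=[-np.sin(l[3]),np.cos(l[3]),0]
st(); need([l[0],l[1],.23],frame([0,0,-1],y)); need([l[0],l[1],.23],frame([0,0,-1],-np.array(y)))
E
```

```text
lid [ 0.5422 -0.2235  0.0461  0.5022] 28.772858356889312 19 0.0022927925477222596
tub [ 0.5621  0.2011  0.1299 -0.0716] -4.101000514434693 16 0.0017237886773267595
t 3.80 pos [0.1987 0.6189 0.2313] F [ 0.6 -0.4 -0. ] T [0.05 0.05 0.  ] open 0.0850 toolx [-0. -0. -1.] tooly [ 0.306  0.952 -0.   ]
shift units [ 11.45 -28.08  -0.04] turn units [ 0.   -0.    9.32]
shift units [ 11.45 -28.08  -0.04] turn units [ -0.    -0.   -26.68]
```

View pics/crop1.png

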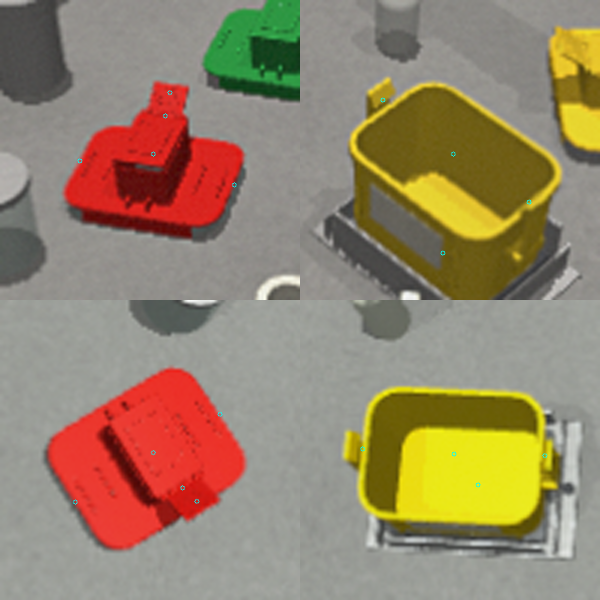

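The crop confirms the red lid: the fitted points fall on its ends, turret and tab (tab towards the robot), and the tub points fall on the tub's hooks. Moving over.

```bash
python3 -m pendant '[0.4,-1,0,0,0,0.33,0.4,-1,0,0,0,0.33,0.4,-1,0,0,0,0.33,0.4,-1,0,0,0,0.33,0.4,-1,0,0,0,0.33,0.4,-1,0,0,0,0.33,0.4,-1,0,0,0,0.33,0.4,-1,0,0,0,0.33,0.4,-1,0,0,0,0.33,0.4,-1,0,0,0,0.33,0.4,-1,0,0,0,0.33,0.4,-1,0,0,0,0.33]' 1 60
python3 -m pendant '[0.4,-1,0,0,0,0.33,0.4,-1,0,0,0,0.33,0.4,-1,0,0,0,0.33,0.4,-1,0,0,0,0.33,0.4,-1,0,0,0,0.33,0.4,-1,0,0,0,0.33,0.4,-1,0,0,0,0.33,0.4,-1,0,0,0,0.33,0.4,-1,0,0,0,0.33,0.4,-1,0,0,0,0.33,0.4,-1,0,0,0,0.33,0.4,-1,0,0,0,0.33]'
python3 -m pendant '[0.4,-1,0,0,0,0.33,0.4,-1,0,0,0,0.33,0.4,-1,0,0,0,0.33,0.4,-1,0,0,0,0.33,0,0,0,0,0,0]'
python3 - <<'E'
from h import *
l=[.5422,-.2235,.048,.5022]; y=[-np.sin(l[3]),np.cos(l[3]),0]
st(); need([l[0],l[1],.031],frame([0,0,-1],y))
E
```

```text
t: 5.0
ee_pos: [0.3432, 0.2577, 0.2316]
tcp_rot: [-0.028, 1.57, 0.029]
force: [0.4, -0.2, 0.5]
opening: 0.0854
t: 6.2
ee_pos: [0.4872, -0.1023, 0.2316]
tcp_rot: [-0.3, 1.549, 0.299]
force: [0.3, 0.4, -0.2]
opening: 0.0851
t: 6.7
ee_pos: [0.5351, -0.2266, 0.2314]
tcp_rot: [-0.387, 1.536, 0.382]
force: [0.9, -0.0, -0.1]
opening: 0.0854
t 6.70 pos [ 0.5351 -0.2266  0.2314] F [ 0.9 -0.  -0.1] T [-0.01  0.01  0.01] open 0.0854 toolx [ 0.001 -0.003 -1.   ] tooly [-0.471  0.882 -0.003]
shift units [ 0.24  0.1  -6.68] turn units [0.04 0.01 0.14]
```

```bash
python3 -m pendant '[0.12,0.05,-0.8,0,0,0.14,0.12,0.05,-0.8,0,0,0,0,0,-0.9,0,0,0,0,0,-0.9,0,0,0,0,0,-0.9,0,0,0,0,0,-0.9,0,0,0,0,0,-0.9,0,0,0,0,0,-0.6,0,0,0,0,0,0,0,0,0]'
python3 - <<'E'
from h import *
l=[.5422,-.2235,.048,.5022]; y=[-np.sin(l[3]),np.cos(l[3]),0]
st(); need([l[0],l[1],.030],frame([0,0,-1],y))
p=optics.get_image("scene");q=optics.get_image("top")
cv2.imwrite("pics/d1.png",np.hstack([crop(p,l[:3],50,4,""),crop(q,l[:3],50,4,"")]))
E
```

```text
t: 7.6
ee_pos: [0.5397, -0.2163, 0.0277]
tcp_rot: [-0.396, 1.538, 0.402]
force: [-0.3, 0.1, 0.3]
opening: 0.0853
t 7.60 pos [ 0.5397 -0.2163  0.0277] F [-0.3  0.1  0.3] T [-0.    0.01 -0.02] open 0.0853 toolx [-0.005  0.002 -1.   ] tooly [-0.487  0.874  0.005]
shift units [ 0.08 -0.24  0.08] turn units [-0.03 -0.06 -0.07]
```

View pics/d1.png

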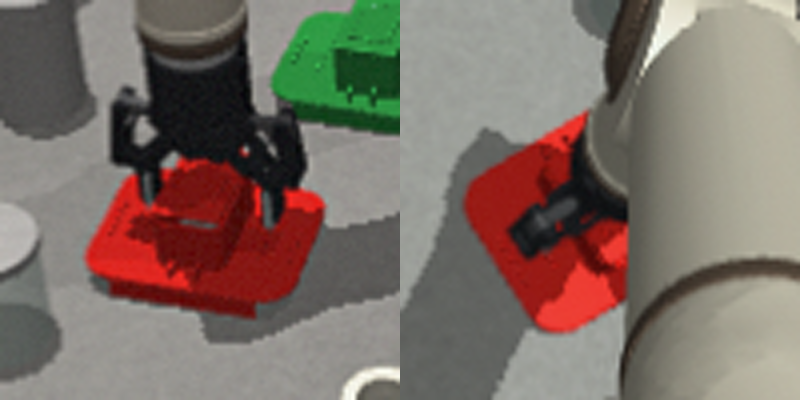

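Fingers straddle the turret (scene crop about 145–275 px, jaws either side). I'll correct the small offset and close.

```bash
python3 -m pendant '[0.08,-0.24,0.08,0,0,0,0,0,0,0,0,0]'
python3 -m pendant '[0,0,0,0,0,0,0,0,0,0,0,0,0,0,0,0,0,0,0,0,0,0,0,0,0,0,0,0,0,0,0,0,0,0,0,0,0,0,0,0,0,0]' 0 80
python3 -m pendant '[0,0,0.5,0,0,0,0,0,0.5,0,0,0,0,0,1,0,0,0,0,0,1,0,0,0,0,0,1,0,0,0,0,0,1,0,0,0,0,0,1,0,0,0,0,0,1,0,0,0,0,0,0,0,0,0]'
python3 - <<'E'
from h import *
l=[.5422,-.2235,.048,.5022]
st()
p=optics.get_image("scene");q=optics.get_image("top")
X=[l[0],l[1],.25]
cv2.imwrite("pics/d2.png",np.hstack([crop(p,X,50,4,""),crop(q,X,50,4,"")]))
E
```

```text
t: 7.9
ee_pos: [0.5461, -0.2274, 0.0347]
tcp_rot: [-0.399, 1.531, 0.395]
force: [1.1, -0.2, 1.1]
opening: 0.0856
t: 8.6
ee_pos: [0.545, -0.2255, 0.0337]
tcp_rot: [-0.398, 1.533, 0.397]
force: [-0.6, -0.6, 5.1]
opening: 0.0546
t: 9.5
ee_pos: [0.5471, -0.2265, 0.249]
tcp_rot: [-0.402, 1.526, 0.393]
force: [1.5, -1.0, -1.0]
opening: 0.0547
t 9.50 pos [ 0.5471 -0.2265  0.249 ] F [ 1.5 -1.  -1. ] T [-0.03 -0.05  0.04] open 0.0547 toolx [ 0.009 -0.003 -1.   ] tooly [-0.486  0.874 -0.007]
```

View pics/d2.png

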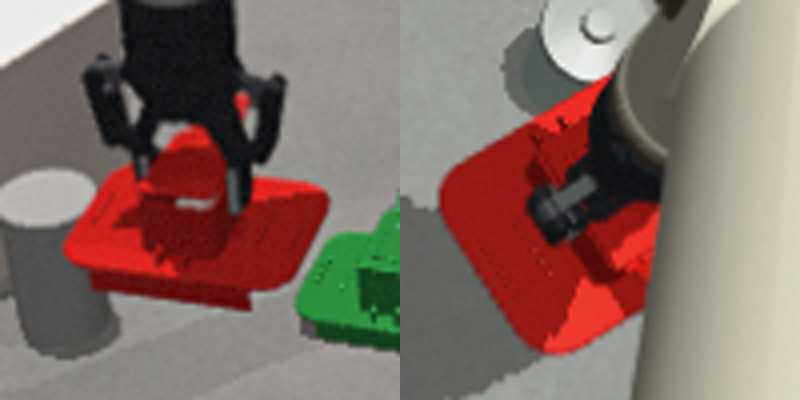

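```bash
python3 -m pendant '[0.03,1,0,0,0,-0.46,0.03,1,0,0,0,-0.46,0.03,1,0,0,0,-0.46,0.03,1,0,0,0,-0.46,0.03,1,0,0,0,-0.46,0.03,1,0,0,0,-0.46,0.03,1,0,0,0,-0.46,0.03,1,0,0,0,-0.46,0.03,1,0,0,0,-0.46,0.03,1,0,0,0,-0.46,0.03,1,0,0,0,-0.46,0.03,1,0,0,0,-0.46]'
python3 -m pendant '[0.1,1,0,0,0,-0.46,0.1,1,0,0,0,-0.46,0,0.2,0,0,0,-0.1,0,0,0,0,0,0,0,0,0,0,0,0]'
python3 - <<'E'
from h import *
o=st()
g=[o["ee_pos"][0],o["ee_pos"][1],o["ee_pos"][2]+.014,-.0716]
pics=[optics.get_image(n) for n in ("scene","top","scene","top")]
l,n,e=meas(LID,g,pics,thr=.03); print("lid",np.round(l,4),np.degrees(l[3]),n,e)
t,n,e=meas(TUB,[.562,.201,.13,-.0716],pics); print("tub",np.round(t,4),np.degrees(t[3]),n,e)
cs=[]
for p in pics[:2]:
    cs.append(crop(p,l[:3]-[0,0,.04],60,3.3,"",[Ro.from_euler('z',v[3]).apply(q)+v[:3] for v,m in((l,LID),(t,TUB)) for q in m.values()]))
cv2.imwrite("pics/e1.png",np.hstack(cs))
E
```

```text
t: 10.8
ee_pos: [0.5537, 0.1355, 0.241]
tcp_rot: [-0.02, 1.574, 0.019]
force: [0.4, -0.5, -1.7]
opening: 0.0549
t: 11.3
ee_pos: [0.5606, 0.199, 0.2416]
tcp_rot: [0.048, 1.572, -0.051]
force: [0.1, -0.4, -1.5]
opening: 0.0546
t 11.30 pos [0.5606 0.199  0.2416] F [ 0.1 -0.4 -1.5] T [-0.01 -0.    0.01] open 0.0546 toolx [-0.002 -0.002 -1.   ] tooly [ 0.063  0.998 -0.002]
lid [ 0.5597  0.1991  0.2545 -0.0808] -4.629651225037261 14 0.002127137437580463
tub [ 0.5623  0.2017  0.1302 -0.0551] -3.157468647776339 9 0.0014214870606450258
```

View pics/e1.png

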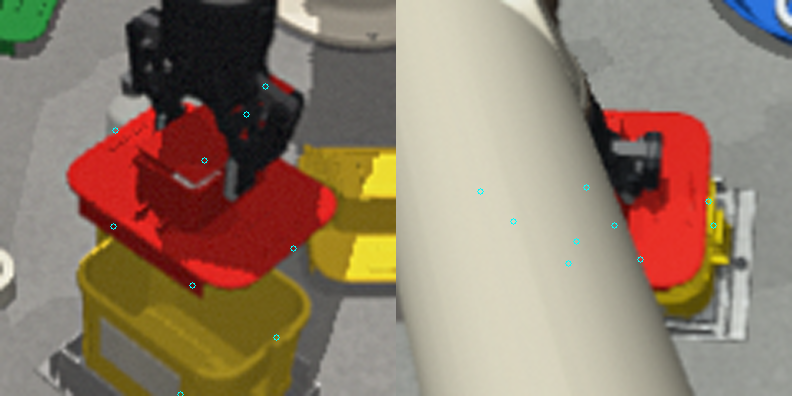

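```bash
python3 -m pendant '[0.1,0.07,-0.5,0,0,0,0,0,-0.7,0,0,0,0,0,-0.7,0,0,0,0,0,-0.5,0,0,0,0,0,0,0,0,0]'
python3 - <<'E'
from h import *
o=st(); need([.5636,.2013,.170],frame([0,0,-1],[np.sin(np.radians(3.8)),np.cos(np.radians(3.8)),0]))
g=[o["ee_pos"][0],o["ee_pos"][1],o["ee_pos"][2]+.0137,-.066]
pics=[optics.get_image(n) for n in ("scene","top","scene","top")]
l,n,e=meas(LID,g,pics,thr=.02); print("lid",np.round(l,4),np.degrees(l[3]),n,e)
t,n,e=meas(TUB,[.562,.201,.13,-.066],pics,thr=.015); print("tub",np.round(t,4),np.degrees(t[3]),n,e)
cs=[]
for p in pics[:2]:
    cs.append(crop(p,l[:3]-[0,0,.04],50,4,""))
cv2.imwrite("pics/e2.png",np.hstack(cs))
E
```

```text
t: 13.8
ee_pos: [0.5621, 0.2021, 0.1674]
tcp_rot: [0.048, 1.576, -0.051]
force: [-1.2, -0.4, -0.7]
opening: 0.0546
t 13.80 pos [0.5621 0.2021 0.1674] F [-1.2 -0.4 -0.7] T [-0.02  0.03  0.02] open 0.0546 toolx [-0.005 -0.002 -1.   ] tooly [ 0.063  0.998 -0.002]
shift units [ 0.05 -0.03  0.09] turn units [ 0.02 -0.06 -0.04]
lid [ 0.5635  0.2018  0.1813 -0.08  ] -4.586452095310653 14 0.002446077470141678
tub [ 0.5621  0.2022  0.1311 -0.0627] -3.5916846521904104 6 0.0013446539383721022
```

View pics/e2.png

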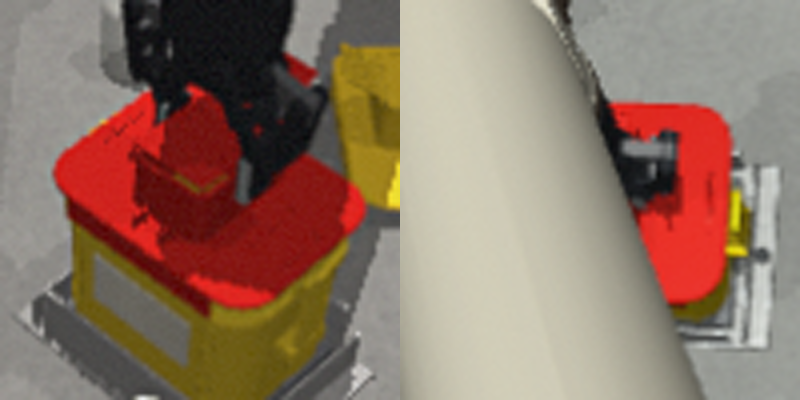

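Lid sits level over the rim, within about 1.5 mm by the fit. Lowering in small steps and watching the force.

```bash
python3 -m pendant '[0,0,-0.1,0,0,0,0,0,-0.1,0,0,0,0,0,0,0,0,0]' 0 110
python3 -m pendant '[0,0,-0.1,0,0,0,0,0,-0.1,0,0,0,0,0,0,0,0,0]'
python3 -m pendant '[0,0,-0.1,0,0,0,0,0,-0.1,0,0,0,0,0,0,0,0,0]'
python3 - <<'E'
from h import *
o=st()
p=optics.get_image("scene")
cv2.imwrite("pics/e3.png",crop(p,[.562,.2,.14],50,6,""))
E
```

```text
t: 16.1
ee_pos: [0.5637, 0.2026, 0.164]
tcp_rot: [0.049, 1.571, -0.05]
force: [0.1, 0.3, -1.6]
opening: 0.0543
t: 16.4
ee_pos: [0.5641, 0.2026, 0.1584]
tcp_rot: [0.049, 1.57, -0.05]
force: [-0.1, -0.5, 0.5]
opening: 0.0542
t: 16.7
ee_pos: [0.5642, 0.2028, 0.1527]
tcp_rot: [0.05, 1.57, -0.049]
force: [-1.0, 0.2, 2.7]
opening: 0.0541
t 16.70 pos [0.5642 0.2028 0.1527] F [-1.   0.2  2.7] T [-0.07  0.35 -0.11] open 0.0541 toolx [ 0.  0. -1.] tooly [0.063 0.998 0.   ]
```

View pics/e3.png

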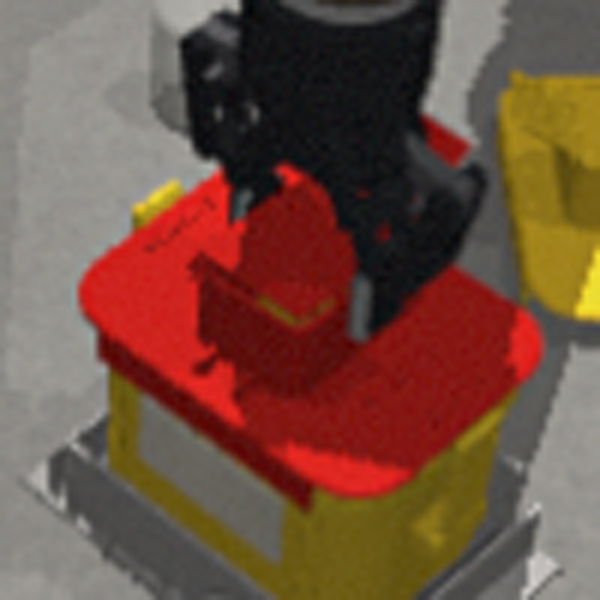

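The skirt is over the rim and the force has just begun. Pressing on.

```bash
python3 -m pendant '[0,0,-0.1,0,0,0,0,0,-0.1,0,0,0,0,0,0,0,0,0]'
python3 -m pendant '[0,0,-0.1,0,0,0,0,0,-0.1,0,0,0,0,0,0,0,0,0]'
python3 -m pendant '[0,0,-0.1,0,0,0,0,0,-0.1,0,0,0,0,0,0,0,0,0]'; python3 -c "
from h import *
st()"
```

```text
t: 17.05
ee_pos: [0.5643, 0.203, 0.147]
tcp_rot: [0.05, 1.57, -0.049]
force: [-2.7, -0.4, 5.9]
opening: 0.0539
t: 17.35
ee_pos: [0.5642, 0.2031, 0.1405]
tcp_rot: [0.05, 1.57, -0.049]
force: [-1.8, -0.1, 4.2]
opening: 0.0545
t: 17.65
ee_pos: [0.5643, 0.2032, 0.1377]
tcp_rot: [0.05, 1.57, -0.049]
force: [-9.3, -2.2, 23.6]
opening: 0.0539
t 17.65 pos [0.5643 0.2032 0.1377] F [-9.3 -2.2 23.6] T [-0.77  2.04 -0.25] open 0.0539 toolx [ 0.001  0.    -1.   ] tooly [0.063 0.998 0.   ]
```

```bash
python3 -m pendant '[-0.05,0,-0.05,0,0,0,0,0,-0.05,0,0,0,0,0,0,0,0,0]'
python3 - <<'E'
from h import *
o=st()
p=optics.get_image("scene");q=optics.get_image("top")
cv2.imwrite("pics/e4.png",np.hstack([crop(p,[.562,.2,.14],50,4,""),crop(q,[.562,.2,.14],50,4,"")]))
E
```

```text
t: 17.95
ee_pos: [0.5643, 0.2032, 0.1375]
tcp_rot: [0.05, 1.566, -0.049]
force: [-11.8, -4.5, 39.4]
opening: 0.054
t 17.95 pos [0.5643 0.2032 0.1375] F [-11.8  -4.5  39.4] T [-1.49  2.93 -0.17] open 0.0540 toolx [ 0.004  0.001 -1.   ] tooly [0.063 0.998 0.001]
```

View pics/e4.png

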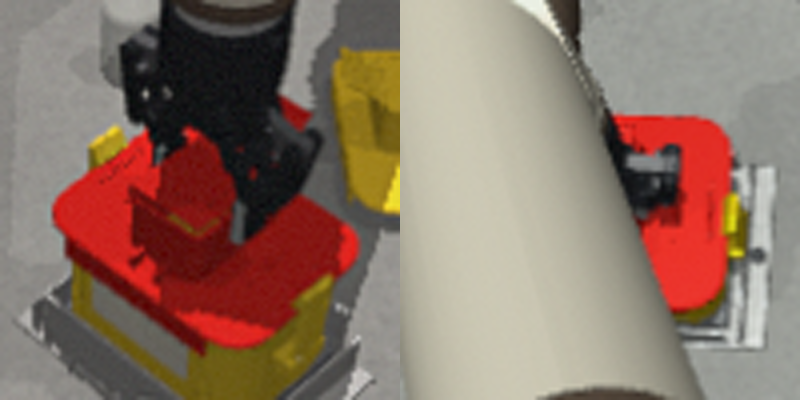

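Hard stop at 39 N with both hooks visible above the plate (scene crop (105,150) and (315,300)). I'll ease off and see where it rests.

```bash
python3 -m pendant '[0.05,0,0.2,0,0,0,0,0,0.15,0,0,0,0,0,0.1,0,0,0,0,0,0,0,0,0]'
python3 - <<'E'
from h import *
o=st()
p=optics.get_image("scene")
for k in ("hook_left_nose","hook_right_nose","lid_end_left","lid_end_right","lid_grip","flap_hinge","tub_rim"):
    print(k,[(np.round(d["centre"],4).tolist(),round(d["confidence"],2)) for d in landmark_of(p,k)])
cv2.imwrite("pics/e5.png",crop(p,[.562,.2,.14],50,6,""))
E
```

```text
t: 18.45
ee_pos: [0.5641, 0.203, 0.1449]
tcp_rot: [0.049, 1.57, -0.049]
force: [-0.9, 1.5, -0.2]
opening: 0.054
t 18.45 pos [0.5641 0.203  0.1449] F [-0.9  1.5 -0.2] T [ 0.28  0.04 -0.1 ] open 0.0540 toolx [ 0.  0. -1.] tooly [0.063 0.998 0.   ]
hook_left_nose [([0.5228, 0.2063, 0.169], 0.73), ([0.5683, 0.2822, 0.1353], 0.67), ([0.5183, 0.2072, 0.1762], 0.22)]
hook_right_nose [([0.3733, -0.0032, -0.0007], 0.73), ([0.5544, 0.1223, 0.1291], 0.55)]
lid_end_left [([0.5721, 0.2893, 0.1286], 0.86), ([0.2593, -0.1952, 0.0213], 0.74), ([0.2304, 0.1593, 0.0265], 0.59)]
lid_end_right [([0.5534, 0.1192, 0.1304], 0.86), ([0.3597, 0.2757, 0.0232], 0.65), ([0.3321, -0.3468, 0.0214], 0.63), ([0.5558, 0.4679, -0.0018], 0.44)]
lid_grip [([0.2903, 0.217, 0.048], 0.93), ([0.2953, -0.2757, 0.0477], 0.88), ([0.5639, 0.2005, 0.158], 0.85)]
flap_hinge [([0.5215, 0.2079, 0.1675], 0.85), ([0.3226, 0.1812, 0.0644], 0.64), ([0.2618, -0.2887, 0.0638], 0.54)]
tub_rim [([0.5559, 0.1235, 0.1321], 0.33)]
```

View pics/e5.png

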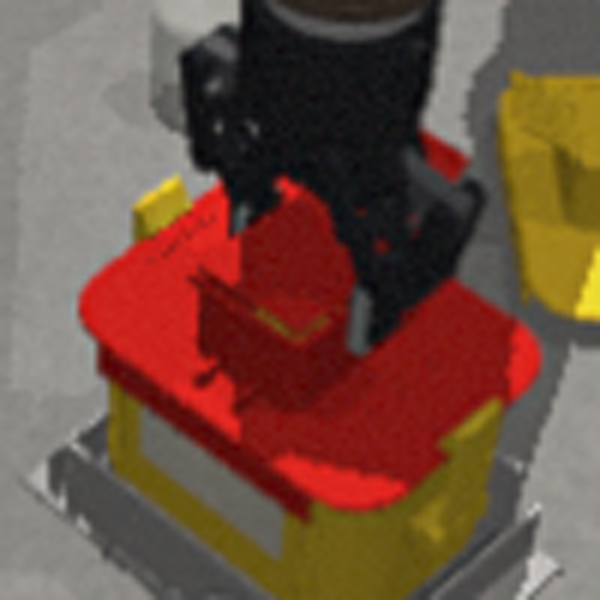

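Lid at rest height (lid_grip about 0.158, ends about 0.13), force zero, both hooks standing over the plate. Releasing, rising and backing off toward the robot for the tab press.

```bash
python3 -m pendant '[0,0,0,0,0,0,0,0,0,0,0,0,0,0,0,0,0,0,0,0,0,0,0,0]' 1 40
python3 -m pendant '[0,0,0.6,0,0,0,0,0,1,0,0,0,0,0,1,0,0,0,-0.5,0,1,0,0,0,-1,0,0.7,0,0,0,-1,0,0.3,0,-1,0,-1,0,0.3,0,-1,0,-1,0,0,0,-1,0,0,0,0,0,-1,0,0,0,0,0,-1,0,0,0,0,0,-1,0,0,0,0,0,0,0]'
python3 - <<'E'
from h import *
st()
pics=[optics.get_image(n) for n in ("scene","top")]
l,n,e=meas(LID,[.563,.202,.16,-.066],pics,thr=.02); print("lid",np.round(l,4),np.degrees(l[3]),n,e)
for p in pics:
  for k in ("lid_end_left","lid_end_right","flap_hinge","tab_press","lid_grip"):
    print(k,[np.round(d["centre"],4).tolist() for d in landmark_of(p,k) if d["centre"][2]>.1])
ms=[Ro.from_euler('z',l[3]).apply(q)+l[:3] for q in LID.values()]
cv2.imwrite("pics/f1.png",np.hstack([crop(p,[.54,.2,.17],50,4,"",ms) for p in pics]))
E
```

```text
t: 19.25
ee_pos: [0.5643, 0.2025, 0.1452]
tcp_rot: [0.049, 1.57, -0.05]
force: [0.5, -0.9, 0.2]
opening: 0.0853
t: 20.45
ee_pos: [0.4269, 0.2023, 0.2913]
tcp_rot: [0.054, 1.047, -0.031]
force: [-0.4, -0.5, -0.2]
opening: 0.0853
t 20.45 pos [0.4269 0.2023 0.2913] F [-0.4 -0.5 -0.2] T [-0.04  0.53 -0.02] open 0.0853 toolx [ 0.5   -0.    -0.866] tooly [0.052 0.998 0.029]
lid [ 0.5629  0.2024  0.1575 -0.078 ] -4.467313403126082 10 0.00256973296125619
lid_end_left [[0.5733, 0.2921, 0.1311]]
lid_end_right [[0.5536, 0.1248, 0.1327], [0.5657, 0.2011, 0.1576]]
flap_hinge [[0.5225, 0.2075, 0.1714]]
tab_press [[0.5002, 0.2084, 0.1883]]
lid_grip [[0.5635, 0.1997, 0.1587]]
lid_end_left [[0.5659, 0.2825, 0.1309]]
lid_end_right [[0.5596, 0.1183, 0.1336]]
flap_hinge [[0.5225, 0.2049, 0.173], [0.5698, 0.2794, 0.1347]]
tab_press [[0.5008, 0.2049, 0.1895]]
lid_grip [[0.5586, 0.2015, 0.1573], [0.5586, 0.1189, 0.1319], [0.5575, 0.1231, 0.1378], [0.5682, 0.2788, 0.1345]]
```

View pics/f1.png

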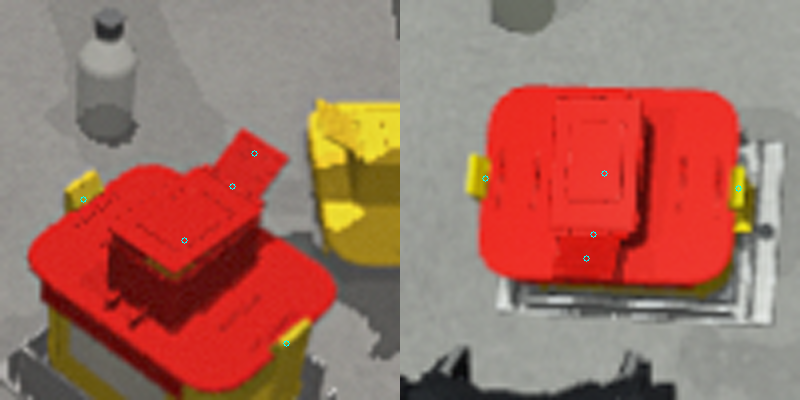

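Lid is seated under both hooks (noses cover the plate ends at top crop (480,175) and (740,195)). Now I'll compute the tab path.

```bash
python3 - <<'E'
from h import *
o=st()
H=np.array([.521,.205,.174]);yaw=np.radians(-3.9)
ex=np.array([np.cos(yaw),np.sin(yaw),0]);ey=np.array([-ex[1],ex[0],0])
L=np.radians(40); R=frame(np.sin(L)*ex+[0,0,-np.cos(L)],ey)
def tcp(ph,clear=0,r=.024):
    a=np.radians(145)+ph; b=np.radians(55)+ph
    h=.002+.011*abs(np.cos(np.radians(15)+ph))+clear
    q=r*np.array([np.cos(a),np.sin(a)])+h*np.array([np.cos(b),np.sin(b)])
    return H+q[0]*ex+[0,0,q[1]]
need(tcp(0,.03),R)
prev=tcp(0,.03);print(prev)
for ph,c in [(0,.005)]+[(x,0) for x in np.radians(np.arange(10,115,10))]:
    p=tcp(ph,c);print(round(np.degrees(ph)),np.round(p,4),np.round((p-prev)/.03,2));prev=p
E
```

```text
t 21.55 pos [0.4291 0.2028 0.2922] F [-1.1 -0.2 -0.3] T [ 0.    0.59 -0.06] open 0.0851 toolx [ 0.5    0.    -0.866] tooly [0.054 0.998 0.031]
shift units [ 3.22  0.06 -2.32] turn units [-0.48 -1.98 -0.19]
[0.52577806 0.20467426 0.22268234]
0 [0.5115 0.2056 0.2022] [-0.48  0.03 -0.68]
10 [0.5043 0.2061 0.195 ] [-0.24  0.02 -0.24]
20 [0.5007 0.2064 0.1908] [-0.12  0.01 -0.14]
30 [0.498  0.2066 0.1858] [-0.09  0.01 -0.17]
40 [0.4964 0.2067 0.1802] [-0.05  0.   -0.19]
50 [0.4962 0.2067 0.1742] [-0.01  0.   -0.2 ]
60 [0.4973 0.2066 0.1683] [ 0.04 -0.   -0.2 ]
70 [0.4997 0.2065 0.1627] [ 0.08 -0.01 -0.19]
80 [0.502  0.2063 0.1591] [ 0.08 -0.01 -0.12]
90 [0.5033 0.2062 0.1571] [ 0.04 -0.   -0.07]
100 [0.5049 0.2061 0.1551] [ 0.05 -0.   -0.07]
110 [0.5068 0.206  0.153 ] [ 0.06 -0.   -0.07]
```

```bash
python3 -m pendant '[0,0,0,-0.24,-1,-0.1,0,0,0,-0.24,-1,-0.1,0,0,0,0,0,0,0.8,0.02,-0.3,0,0,0,0.8,0.02,-0.6,0,0,0,0.8,0.02,-0.7,0,0,0,0.8,0,-0.7,0,0,0,0,0,0,0,0,0,0,0,0,0,0,0]' 0 40
python3 - <<'E'
from h import *
o=st()
L=np.radians(40);yaw=np.radians(-3.9)
ex=np.array([np.cos(yaw),np.sin(yaw),0]);ey=np.array([-ex[1],ex[0],0])
need([.5115,.2056,.2022],frame(np.sin(L)*ex+[0,0,-np.cos(L)],ey))
pics=[optics.get_image(n) for n in ("scene","top")]
cv2.imwrite("pics/f2.png",np.hstack([crop(p,[.53,.2,.19],50,4,"",[o["ee_pos"]]) for p in pics]))
E
```

```text
t: 22.45
ee_pos: [0.5255, 0.2035, 0.2224]
tcp_rot: [0.03, 0.874, -0.067]
force: [-0.1, -0.2, 0.1]
opening: -0.0002
t 22.45 pos [0.5255 0.2035 0.2224] F [-0.1 -0.2  0.1] T [0.01 0.66 0.03] open -0.0002 toolx [ 0.64  -0.046 -0.767] tooly [ 0.071  0.997 -0.001]
shift units [-0.47  0.07 -0.67] turn units [ 0.02 -0.02  0.03]
```

View pics/f2.png

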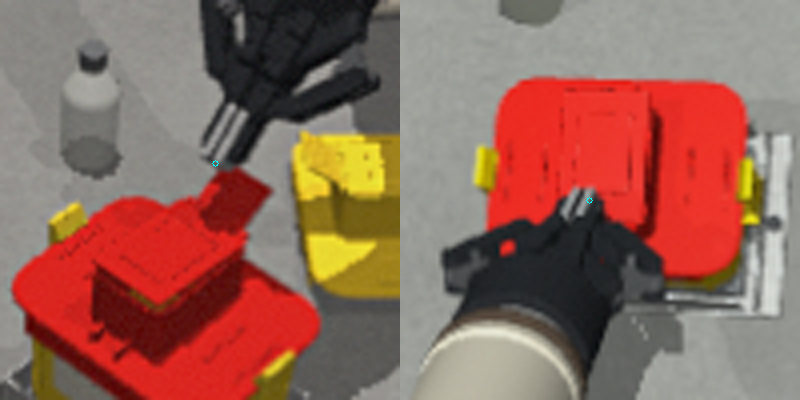

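Tip poised above the tab (scene (215,163), tab at (235,195)). Following the path to about 40°.

```bash
python3 -m pendant '[-0.24,0.03,-0.34,0,0,0,-0.24,0.02,-0.34,0,0,0,-0.24,0,-0.24,0,0,0,-0.12,0,-0.14,0,0,0,-0.09,0,-0.17,0,0,0,-0.05,0,-0.19,0,0,0,0,0,0,0,0,0]'
python3 - <<'E'
from h import *
o=st(); need([.4964,.2067,.1802])
pics=[optics.get_image(n) for n in ("scene","top")]
cv2.imwrite("pics/f3.png",np.hstack([crop(p,[.53,.2,.19],50,4,"",[o["ee_pos"]]) for p in pics]))
E
```

```text
t: 23.25
ee_pos: [0.4959, 0.2065, 0.1815]
tcp_rot: [0.03, 0.87, -0.064]
force: [-0.8, -0.4, 0.1]
opening: -0.0
t 23.25 pos [0.4959 0.2065 0.1815] F [-0.8 -0.4  0.1] T [0.07 0.45 0.03] open -0.0000 toolx [ 0.643 -0.043 -0.765] tooly [0.068 0.998 0.001]
shift units [ 0.02  0.01 -0.04]
```

View pics/f3.png

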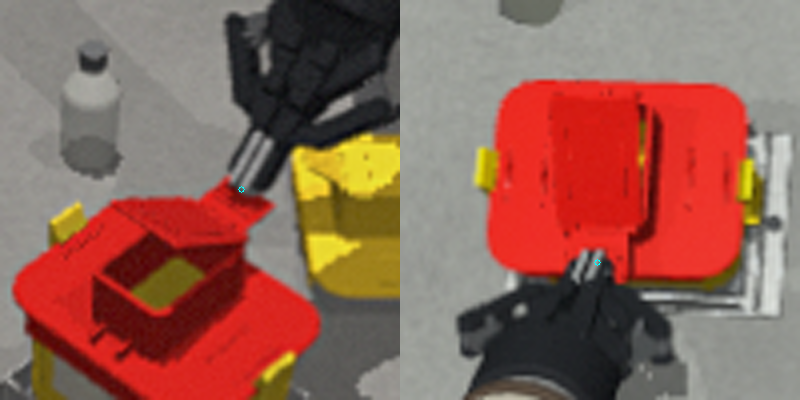

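The flap is lifting (about 30–40°), with the tip on the tab. Continuing.

```bash
python3 -m pendant '[-0.01,0,-0.24,0,0,0,0.04,0,-0.2,0,0,0,0.08,0,-0.19,0,0,0,0.08,0,-0.12,0,0,0,0,0,0,0,0,0]'
python3 - <<'E'
from h import *
o=st(); need([.502,.2063,.1591])
pics=[optics.get_image(n) for n in ("scene","top")]
cv2.imwrite("pics/f4.png",np.hstack([crop(p,[.53,.2,.19],50,4,"",[o["ee_pos"]]) for p in pics]))
E
```

```text
t: 23.85
ee_pos: [0.5017, 0.2061, 0.1582]
tcp_rot: [0.03, 0.871, -0.065]
force: [0.0, 0.1, 1.8]
opening: 0.0001
t 23.85 pos [0.5017 0.2061 0.1582] F [0.  0.1 1.8] T [0.04 0.44 0.01] open 0.0001 toolx [ 0.642 -0.044 -0.766] tooly [0.069 0.998 0.   ]
shift units [0.01 0.01 0.03]
```

View pics/f4.png

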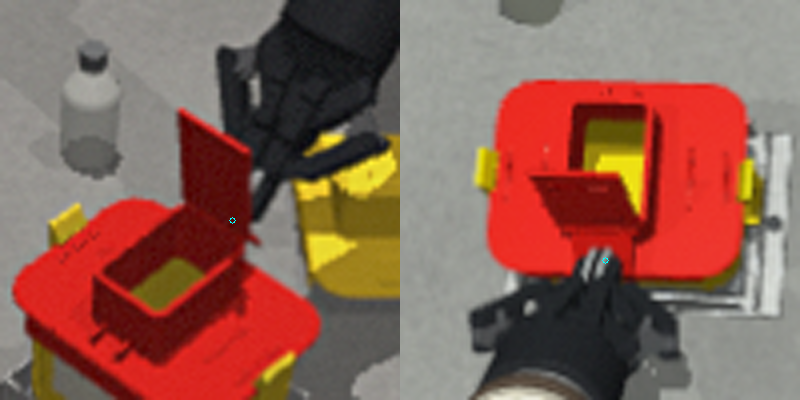

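```bash
python3 -m pendant '[0.05,0,-0.08,0,0,0,0.05,0,-0.07,0,0,0,0.06,0,-0.07,0,0,0,0,0,0,0,0,0]'
python3 - <<'E'
from h import *
o=st(); need([.5068,.206,.153])
pics=[optics.get_image(n) for n in ("scene","top")]
cv2.imwrite("pics/f5.png",np.hstack([crop(p,[.53,.2,.19],50,4,"",[o["ee_pos"]]) for p in pics]))
E
```

```text
t: 24.35
ee_pos: [0.5062, 0.206, 0.151]
tcp_rot: [0.03, 0.872, -0.065]
force: [-0.9, 0.7, 1.3]
opening: -0.0001
t 24.35 pos [0.5062 0.206  0.151 ] F [-0.9  0.7  1.3] T [0.12 0.65 0.  ] open -0.0001 toolx [ 0.641 -0.044 -0.766] tooly [0.069 0.998 0.   ]
shift units [0.02 0.   0.07]
```

View pics/f5.png

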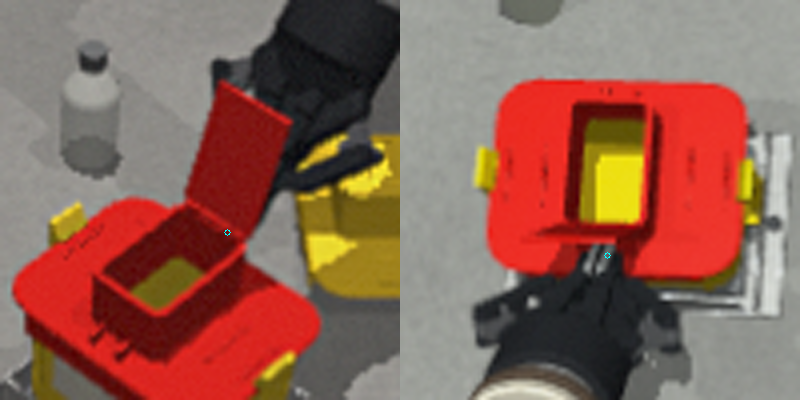

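Past upright with the mouth open. I'll push on to the stop.

```bash
python3 -m pendant '[0.06,0,-0.03,0,0,0,0.06,0,-0.02,0,0,0,0,0,0,0,0,0]'
python3 -m pendant '[0.06,0,0,0,0,0,0,0,0,0,0,0]'
python3 - <<'E'
from h import *
o=st()
pics=[optics.get_image(n) for n in ("scene","top")]
cv2.imwrite("pics/f6.png",np.hstack([crop(p,[.53,.2,.19],50,4,"",[o["ee_pos"]]) for p in pics]))
E
```

```text
t: 24.75
ee_pos: [0.5091, 0.2059, 0.1492]
tcp_rot: [0.03, 0.873, -0.064]
force: [-5.3, -1.0, 2.3]
opening: 0.0001
t: 24.95
ee_pos: [0.5094, 0.2059, 0.1483]
tcp_rot: [0.029, 0.876, -0.064]
force: [-9.9, -0.7, 2.8]
opening: 0.0001
t 24.95 pos [0.5094 0.2059 0.1483] F [-9.9 -0.7  2.8] T [-0.11  1.93 -0.29] open 0.0001 toolx [ 0.639 -0.044 -0.768] tooly [ 0.068  0.998 -0.   ]
```

View pics/f6.png

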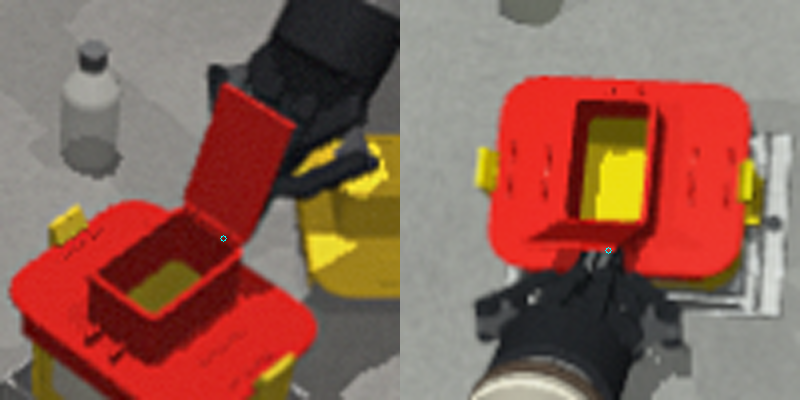

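At the stop (10 N). Backing off and checking.

```bash
python3 -m pendant '[-0.2,0,0,0,0,0,-0.4,0,0.2,0,0,0,-0.6,0,0.5,0,0,0,-0.7,0,0.7,0,0,0,-0.7,0,0.8,0,0,0,-0.7,0,0.8,0,0,0,-0.7,0,0.8,0,0,0,-0.5,0,0.8,0,0,0,0,0,0.8,0,0,0,0,0,0,0,0,0]'
python3 - <<'E'
from h import *
st()
pics=[optics.get_image(n) for n in ("scene","top")]
for p in pics:
  for k in ("lid_end_left","lid_end_right","flap_hinge","tab_press","lid_grip","hook_left_nose","hook_right_nose","tape_roll","wash_bottle","spray_bottle","dish","gauze_box","swab_jar","steel_canister"):
    print(k,[np.round(d["centre"],3).tolist() for d in landmark_of(p,k)][:3])
cv2.imwrite("pics/g1.png",np.hstack([crop(p,[.53,.2,.19],50,4,"") for p in pics]))
cv2.imwrite("pics/g2.png",pics[0]["frame"])
E
```

```text
t: 26.05
ee_pos: [0.3946, 0.2074, 0.3006]
tcp_rot: [0.041, 0.867, -0.063]
force: [0.1, 0.3, 0.6]
opening: 0.0002
t 26.05 pos [0.3946 0.2074 0.3006] F [0.1 0.3 0.6] T [ 0.03  0.63 -0.02] open 0.0002 toolx [ 0.645 -0.039 -0.763] tooly [0.072 0.997 0.011]
lid_end_left [[0.234, 0.161, 0.027], [0.256, -0.194, 0.018], [0.572, 0.288, 0.131]]
lid_end_right [[0.557, 0.118, 0.129], [0.333, -0.344, 0.021], [0.566, 0.279, 0.134]]
flap_hinge [[0.325, 0.184, 0.066], [0.261, -0.291, 0.064], [0.523, 0.207, 0.167]]
tab_press [[0.241, -0.301, 0.078], [0.333, 0.173, 0.08], [0.555, 0.121, 0.132]]
lid_grip [[0.292, 0.217, 0.048], [0.564, 0.197, 0.155], [0.292, -0.275, 0.046]]
hook_left_nose [[0.567, 0.283, 0.135]]
hook_right_nose [[0.557, 0.122, 0.131]]
tape_roll [[0.579, -0.002, -0.005]]
wash_bottle [[0.371, -0.004, -0.002]]
spray_bottle [[0.737, 0.29, -0.001]]
dish [[0.802, 0.024, -0.0], [0.564, 0.2, 0.16]]
gauze_box [[0.555, 0.468, -0.001], [0.566, 0.201, 0.159]]
swab_jar [[0.707, -0.274, -0.003]]
steel_canister [[0.507, -0.472, -0.0]]
lid_end_left [[0.568, 0.284, 0.135], [0.257, -0.195, 0.025], [0.232, 0.161, 0.022]]
lid_end_right [[0.332, -0.341, 0.02], [0.557, 0.116, 0.13], [0.363, 0.272, 0.025]]
flap_hinge [[0.326, 0.182, 0.066], [0.261, -0.292, 0.063], [0.524, 0.206, 0.176]]
tab_press [[0.559, 0.124, 0.138], [0.243, -0.301, 0.079], [0.332, 0.172, 0.078]]
lid_grip [[0.559, 0.199, 0.16], [0.293, 0.216, 0.046], [0.3, -0.272, 0.048]]
hook_left_nose [[0.568, 0.277, 0.135], [0.792, 0.045, 0.003]]
hook_right_nose [[0.558, 0.121, 0.137]]
tape_roll [[0.584, 0.002, 0.002], [0.556, 0.468, 0.002]]
wash_bottle [[0.375, -0.003, -0.002], [0.554, 0.472, 0.002], [0.559, 0.204, 0.158]]
spray_bottle [[0.507, -0.474, 0.001]]
dish [[0.797, 0.021, 0.003]]
gauze_box [[0.55, 0.472, -0.0]]
swab_jar [[0.706, -0.277, -0.0], [0.585, 0.0, -0.0]]
steel_canister [[0.509, -0.478, -0.002]]
```

View pics/g1.png

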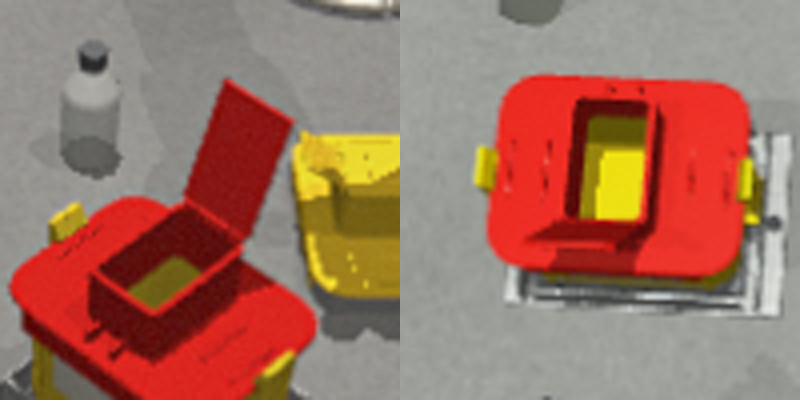

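View pics/g2.png

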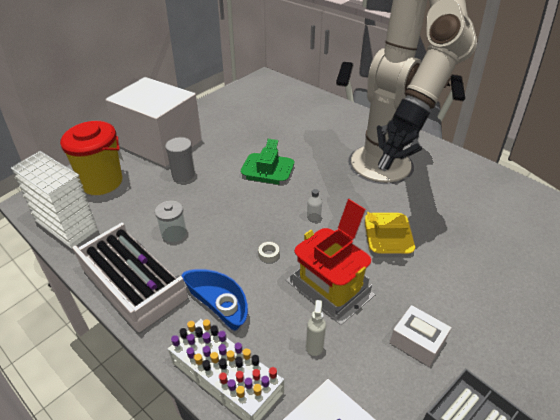

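```bash
python3 - <<'E'
from h import *
p=optics.get_image("scene"); H=np.array([.5215,.205,.1745]);yaw=np.radians(-3.9)
ex=np.array([np.cos(yaw),np.sin(yaw),0]);ey=np.array([-ex[1],ex[0],0])
u,v=map(int,proj(p,[.53,.2,.19]))
for d in (90,95,100,105,110):
    f=np.radians(d)
    print(d,[np.round([(a-u+50+.5)*4,(b-v+50+.5)*4]).tolist() for s in(-.027,.027) for a,b in [proj(p,H+.086*(np.cos(f)*ex+np.sin(f)*np.array([0,0,1]))+s*ey)]])
cv2.imwrite("pics/g3.png",crop(p,[.553,.2,.15],37,8,""))
E
```

```text
90 [[192.0, 92.0], [264.0, 136.0]]
95 [[201.0, 87.0], [272.0, 131.0]]
100 [[208.0, 82.0], [279.0, 126.0]]
105 [[216.0, 79.0], [287.0, 122.0]]
110 [[223.0, 76.0], [294.0, 119.0]]
```

View pics/g3.png

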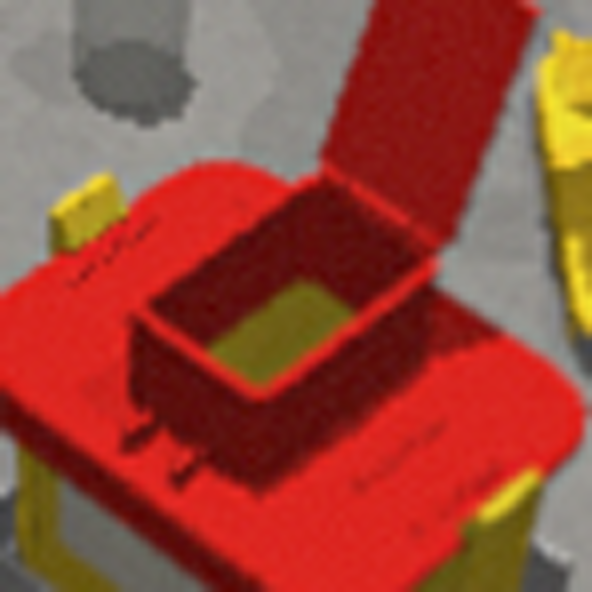

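The flap edges at (228,80) and (292,123) match about 108–110°. Both hooks stand over the plate and the arm is clear, so I'm handing in.

```bash
python3 -c "
from workcell import r
print(r.sign_off())"
```

```text
the job is handed in; nothing more can be done
None
```

I set the red lid on the tub with its thumb tab towards the robot and pressed it home. I then swung the tab round until the flap met its stop. The job was handed in about 28 s in.

- **Lid:** pressing ended at a hard stop of 39 N with the foam bottomed out, and the lid rested at its home height when I let off. The networks put both lid ends at 0.129–0.135 m, against 0.134 when home and over 0.140 when not clicked in. Both hooks show over the plate ends in the pictures. I could not read the hook angles directly, so the click-in is judged from these signs.
- **Flap:** the tab stopped at about 10 N. With the arm backed off, the flap's edges match a lean of about 108–110° (1.92 rad is the stop). The mouth is open.
- **Other things:** where seen again, they stand where they were within the networks' few millimetres. I did not measure the tape in the dish, but it looks unmoved in the last full picture.
- **Disagreements:** one last-check picture put the hinge at 0.167 m and the other at 0.176 m, where 0.176 m is expected. In the top view the spray bottle was reported at the canister's place, but the scene view has it unmoved.

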